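# Pour stir bars from the latched drying cage into the square dish

### The job

Lift the thumb latch, swing the drying cage's gate wide open (about square to the cage front or more) and leave it open, then take the pouring cup out by its flat grip and pour all six stir bars from it into the square dish without spilling any or touching them. Finally stand the empty cup upright on the bench clear of the dish, and let go. Leave the dish and the other glassware, and the cork ring standing where they are.

Things in the scene. Friction and masses are not known exactly. Their poses are not given: they have to be found in the camera images.
- cage: Fixed drying cage of 6 mm bright steel rod, 200 mm deep (x), 190 mm wide (y), 118 mm tall, no floor. Origin: centre of its footprint at bench level. Its -x side is the front, shut by the gate. Posts 10 mm thick at x = +-100, y = +-95 mm; sides (rails at y = +-95 mm up to the top) and back are barred.
- cage_roof (a point): Middle of the front edge of the cage's barred roof (cage x = -44 mm, 112 mm above the bench). The roof, 112 to 118 mm above the bench, reaches from here to the back (cage x = +103 mm). In front of it, as far as the gate, the cage is open above.
- gate (a joint): Gate in the cage's front: barred frame 172 mm long, 17 to 91 mm above the bench, 6 mm thick, hinged upright at the cage's x = -100, y = +95 mm (left as seen from the robot). Angle in rad: 0 shut, grows as it swings out towards the robot, stop at 1.8; stays where it is left (hinge friction 0.06 N m).
- gate_hinge (a point): Point on the gate's hinge axis, at bench level.
- latch (a joint): Gravity thumb latch on the gate's outer face: dark steel bar 6 mm thick, 8 mm high, level at 0, pivots up (rad, at most 0.7) and falls back by itself. From its pivot it runs 130 mm away from the gate hinge into a catch on the right-hand post, which holds the gate shut until the bar is raised above 0.2 rad.
- latch_pivot (a point): Latch pivot: 72 mm from the gate hinge along the gate, 98 mm above the bench, 10.5 mm outside the gate's middle plane; its axis is square to the gate's face.
- catch (a point): Top of the catch's lip, 16 mm wide, just in front of the latch bar's free end: cage x = -116, y = -95 mm, 111 mm above the bench.
- latch_tab (a point): Grip point of the latch's upright thumb tab: 50 mm from the pivot away from the gate hinge and 34 mm above the pivot (132 mm above the bench). Tab: 8 mm thick (across the gate's face), 22 mm wide along the gate, top 11 mm above this point; turns with the latch.
- cup: Loose aluminium pouring cup, about 140 g, walls 3 mm. Origin: centre of the underside of its flat 52 x 52 mm floor; z up, +x to its lip, -x to its grip. 42 mm tall, 52 mm wide (y). Its front is a ramp rising at 38 degrees from x = +25 mm at the floor to the lip at x = +79 mm. Starts upright under the cage's roof, grip towards the gate, holding the six stir bars.
- cup_grip (a point): Grip point on the cup's flat grip: cup x = -50, y = 0, z = 30 mm. The grip is an upright plate, 10 mm thick (cup y), from x = -65 to -25 mm and z = 12 to 42 mm.
- cup_lip (a point): Middle of the pouring lip's edge: cup x = 79, z = 42 mm; the lip is 52 mm wide.
- dish: Loose clear square dish, 130 x 130 mm outside, 40 mm tall, walls and floor 4 mm, 0.5 kg. Origin: centre of its underside, axes along its sides.
- media_bottle: Bystander: amber bottle, 60 mm across, 150 mm tall, beside the dish. Origin: centre of its underside.
- beaker_small: Bystander: glass beaker, 48 mm across, 55 mm tall. Origin: centre of its underside.
- beaker_large: Bystander: glass beaker, 68 mm across, 85 mm tall. Origin: centre of its underside.
- petri: Bystander: shut round dish, 80 mm across, 18 mm tall. Origin: centre of its underside.
- cork_ring: Bystander: cork ring, 72 mm across, 25 mm tall. Origin: centre of its underside.
- bar0: White stir bar: a capsule 12 mm thick and 24 mm long along its x, 12 g. Origin: its middle.
- bar1: White stir bar: a capsule 12 mm thick and 24 mm long along its x, 12 g. Origin: its middle.
- bar2: White stir bar: a capsule 12 mm thick and 24 mm long along its x, 12 g. Origin: its middle.
- bar3: White stir bar: a capsule 12 mm thick and 24 mm long along its x, 12 g. Origin: its middle.
- bar4: White stir bar: a capsule 12 mm thick and 24 mm long along its x, 12 g. Origin: its middle.
- bar5: White stir bar: a capsule 12 mm thick and 24 mm long along its x, 12 g. Origin: its middle.
Mind the look-alikes: they are no part of the job. What is shaped like the cup but blue or yellow is not meant.

How it is judged:
By the outcome, as a careful person would: the job done as asked, in the order asked, and still so for the second after the job is handed in, with the robot touching nothing.
It also fails if it takes over 72 s, if anything falls off the work surface, if the arm or the gripper's body presses on something with over 40 N, if the wrist force passes 120 N, or if a joint passes its speed limit or range.

### The arm

A 7-joint arm with a two-finger parallel gripper is mounted at the origin on the work surface. World frame = base frame: x ahead of the robot, y to its left, z up, the work surface at z = 0. Lengths are in mm, angles in rad, forces in N, time in s.
With the tool pointing down it reaches from about 400 to 900 mm from the base axis. Payload 5.6 kg.
Tool frame: the origin (TCP) lies midway between the tips of the shut fingers; the grasp point (between the pads) lies 19 mm behind it; z points along the fingers, y is the line along which they close (so a half turn about z gives the same grasp; the last joint's range is limited). The gripper opens to 92 mm and grips with 3 to 60 N. Pads are 20 mm wide; open, the fingers measure 128 mm over their backs; the gripper's body (75 mm by 189 mm) begins 69 mm behind the grasp point.
Start: joints at [1.145, 0.468, -0.012, 1.603, 0.006, 1.071, -0.056], TCP at [242.747, -602.98, 181.092] pointing down, gripper open.
Joint ranges: [-2.53, 2.53], [-0.31, 2.02], [-1.57, 1.55], [0.28, 2.44], [-1.29, 4.43], [0.15, 1.84], [-2.92, 2.92]. Speed limits (rad/s): [2.57, 2.57, 3.14, 3.14, 3.14, 3.14, 3.14].

### API

Orientations are given as a rotation vector (axis times angle).
In Python, from cell import robot, grip, kin, viewer gives the robot as it stands. Calls block until the motion is done:
- robot.movep(position, orientation): joint-space move of the TCP to a pose.
- robot.servo_line(position, feed=150, rotation=None): straight line of the TCP; rotation=None keeps the orientation; feed is the mean speed in mm/s.
- robot.goto_joints(angles): joint-space move.
- grip(opening, newtons=None): opening from 0.0 (shut) to 1.0 (fully open); newtons is the grip in N (None keeps the last); returns when the fingers have stopped.
- robot.hold(seconds).
- kin.ik(position, orientation): joint angles nearest the present ones, or None.
- robot.observe(): the state.
- viewer.read_camera(name): name is "side" or "top"; returns the picture (400x640x3 uint8, red, green, blue); there is no depth.
- viewer.camera_info(name): a dict with "camera_matrix" (3x3 intrinsics, pixels), "R" (3x3) and "t" (3): a world point X has camera coordinates R X + t. Camera axes: x right, y down, z forward; pixel columns grow to the right and rows downward; lengths in mm; the calibration is good to about 2 mm. A picture is of the moment at which its call begins. camera_info takes no time and is no camera call.
A pose or a line that the arm cannot do raises robot.IKError and nothing moves.
- robot.job_done(): hands the job in; it is judged then, once.
Trained networks look in the newest picture that a camera, given by its name, has taken for a name from the list of things; names that differ only in an ending like _2 or _b are one class to them, and where a whole thing is asked for, a point or a joint stands for the part that bears it (a point fixed in the world has none). Each returns a list of dicts, best first, with "confidence" (0 to 1); they miss things now and then, are a little off and sometimes report something else, mostly with a low value. They report only what shows in the picture. A call takes as long as a camera call. They do not tell look-alikes from the thing itself.
- viewer.silhouettes(name, camera): "mask" (400x640 bool, what is visible of it).
- viewer.pinpoint(name, camera): "at" ([x, y, z] in mm, in the coordinates of the camera as it stood for that picture, good to about 4 mm: a listed point, or the origin of a listed thing).
The state is a dict: "t": time; "joints": joint angles; "joint_velocities": joint speeds; "joint_torque": joint torques, N m; "tcp_pos": TCP position; "tcp_rot": TCP orientation; "contact_force": force on the tool from outside, world axes, zero at the start; "wrist_torque": the same for the moment, N m; "grip_width": opening from 0.0 (shut) to 1.0 (fully open); "grip_force": force on a finger pad.
Only numpy, scipy, OpenCV 4.12 (cv2) and the standard library are available. Lean on these libraries where they do the work, as an engineer would, in place of code of your own. Each camera call takes 0.05 s, during which the arm holds its last target. There are 200 camera calls.

## Working session

There is one attempt and no reset: what is moved stays moved. The work goes in short steps, each a Python script; the robot and the scene stay as the last script left them, time stands still between calls to the robot, and variables do not carry over. Pictures are saved under pics/ and viewed, at most 12 in all, crops included, and the job is handed in when it is done.

```bash
ls; mkdir -p pics; cat > h.py <<'E'
import numpy as np, cv2
from cell import robot, grip, kin, viewer
from scipy.spatial.transform import Rotation as Rn
def cam2w(p,c):
    i=viewer.camera_info(c); return np.array(i["R"]).T@(np.array(p)-np.array(i["t"]))
def proj(X,c):
    i=viewer.camera_info(c); q=np.array(i["camera_matrix"])@(np.array(i["R"])@np.array(X)+np.array(i["t"])); return q[:2]/q[2]
def snap(c,f=None):
    im=viewer.read_camera(c)
    if f: cv2.imwrite("pics/"+f,im[:,:,::-1])
    return im
def pin(n,c,k=3):
    return [(round(d["confidence"],2),cam2w(d["at"],c).round(0).tolist()) for d in viewer.pinpoint(n,c)[:k]]
E
python3 - <<'E'
from h import *
a=snap("side");b=snap("top")
cv2.imwrite("pics/s0.png",a[:,:,::-1]);cv2.imwrite("pics/t0.png",b[:,:,::-1])
for c in("side","top"):
    i=viewer.camera_info(c); print(c,(-np.array(i["R"]).T@i["t"]).round(),np.array(i["R"])[2].round(2))
for n in "cage cage_roof gate_hinge latch_pivot latch_tab catch cup cup_grip cup_lip dish media_bottle beaker_small beaker_large petri cork_ring bar0".split():
    for c in("side","top"): print(n,c,pin(n,c,7 if n=="bar0" else 3))
print(robot.observe())
E
```

```text
pics
side [ 66. 968. 765.] [ 0.34 -0.8  -0.49]
top [ 417.  -95. 1414.] [ 0.06  0.01 -1.  ]
cage side [(0.56, [628.0, -194.0, 2.0])]
cage top [(0.82, [621.0, -196.0, 2.0]), (0.58, [517.0, -153.0, 93.0])]
cage_roof side [(0.78, [577.0, -187.0, 112.0])]
cage_roof top [(0.75, [541.0, 9.0, -5.0]), (0.6, [578.0, -189.0, 111.0]), (0.18, [635.0, -187.0, 14.0])]
gate_hinge side [(0.56, [543.0, -84.0, 4.0]), (0.17, [661.0, 195.0, 3.0])]
gate_hinge top [(0.85, [540.0, -82.0, -3.0])]
latch_pivot side [(0.91, [518.0, -150.0, 96.0]), (0.31, [550.0, 11.0, -2.0])]
latch_pivot top [(0.76, [518.0, -151.0, 96.0]), (0.65, [591.0, -181.0, 29.0])]
latch_tab side [(0.42, [510.0, -197.0, 134.0]), (0.23, [577.0, -186.0, 114.0])]
latch_tab top [(0.64, [513.0, -204.0, 126.0])]
catch side [(0.86, [490.0, -270.0, 113.0])]
catch top [(0.91, [488.0, -270.0, 108.0])]
cup side [(0.95, [639.0, -197.0, -2.0]), (0.79, [224.0, -311.0, 2.0]), (0.72, [340.0, -529.0, 1.0])]
cup top [(0.92, [641.0, -194.0, -3.0]), (0.85, [340.0, -527.0, -1.0]), (0.74, [220.0, -317.0, -3.0])]
cup_grip side [(0.91, [595.0, -187.0, 33.0]), (0.
[... 958 characters left out ...]
ray([ 1.14499813,  0.46750895, -0.01158928,  1.60272408,  0.00600339,
        1.07143699, -0.05628268]), 'joint_velocities': array([-0.00012313,  0.00069237,  0.00042704, -0.00012359, -0.00031641,
       -0.00053692, -0.0001282 ]), 'joint_torque': array([-1.50341193e-04, -5.20398474e+01, -1.27071337e-02, -2.44050246e+01,
       -5.66725270e-02,  1.13864741e-02,  5.53504719e-05]), 'tcp_pos': array([ 242.728525  , -602.95627961,  181.07656008]), 'tcp_rot': array([-3.08421321e+00, -5.97532349e-01,  8.87133890e-05]), 'contact_force': array([-0.18030634,  0.50387278, -0.01261295]), 'wrist_torque': array([-0.01159054, -0.02331358, -0.04352696]), 'grip_force': 0.0, 'grip_width': 0.9983610792903458}
```

View pics/s0.png

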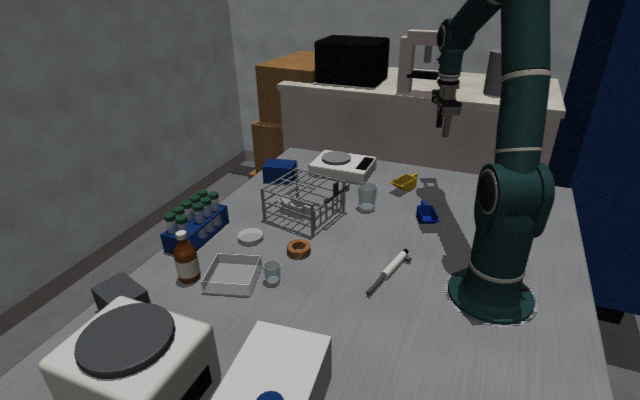

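View pics/t0.png

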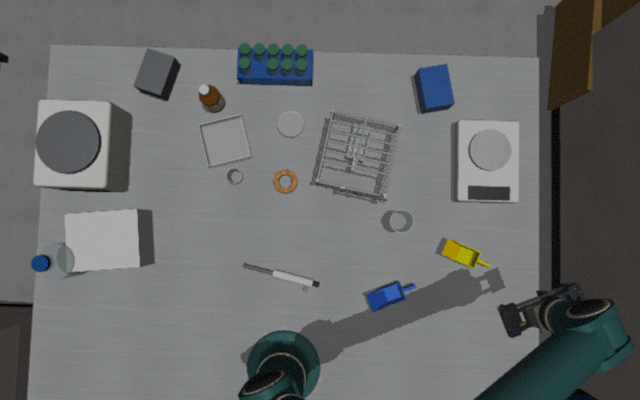

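The side view shows the cage at about (305,200), its black tab at (337,190), the dish at (232,275) and the cork ring at (298,249). In the top view, the cage is at (357,155), the dish at (226,140) and the large beaker at (397,221). The blue and yellow look-alikes stand apart from these. Next I'll fit the cage pose, check reachability and zoom in on the cage.

View pics/s1.png

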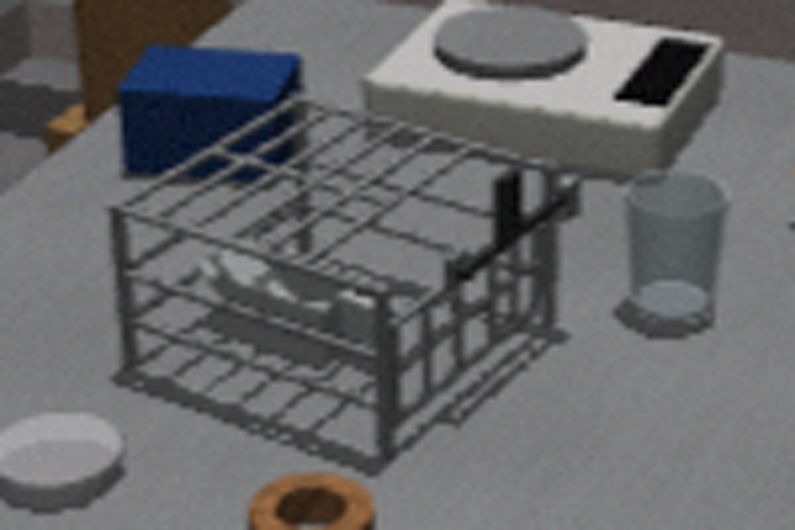

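```bash
cat >> h.py <<'E'
# cage frame and tool orientations
C0=np.array([622.,-195.5]); CY=-0.186
def cw(x,y,z): return np.array([*(C0+Rn.from_euler('z',CY).as_matrix()[:2,:2]@[x,y]),z])
def ori(az,al,flip=False):
    "tool z = heading az, pitched al below horizontal; tool y horizontal"
    z=np.array([np.cos(az)*np.cos(al),np.sin(az)*np.cos(al),-np.sin(al)])
    y=np.array([-np.sin(az),np.cos(az),0]); y=-y if flip else y
    return Rn.from_matrix(np.c_[np.cross(y,z),y,z]).as_rotvec()
E
python3 - <<'E'
from h import *
r=np.radians
def q(p,o):
    s=kin.ik(p,o); return None if s is None else np.round(s,2).tolist()
hinge=cw(-100,95,0)
for fl in(0,1):
    print("latch",fl)
    for th in(0,.4,.8,1.2,1.6,1.75):
        d=Rn.from_euler('z',CY-th).as_matrix()
        p=hinge+d@[-10.5,-122,0]+[0,0,117]
        print(th,q(p,ori(CY-th,np.pi/2,fl)))
for fl in(0,1):
    for al in(5,10,15,20,30,40):
        print("drag",fl,al,q(cw(-37,3,33),ori(CY,r(al),fl)),q(cw(-200,3,33),ori(CY,r(al),fl)))
    for az in (0,.3,.6,.9):
      for al in (20,45,70,110):
        print("pour",fl,az,al,q([600,150,150],ori(az,r(al),fl)))
E
```

```text
latch 0
0 [0.83, 0.46, -0.64, 1.88, 0.35, 0.91, 1.4]
0.4 [0.8, 0.37, -0.6, 2.0, 0.27, 0.85, 1.04]
0.8 [0.76, 0.3, -0.59, 2.09, 0.22, 0.82, 0.62]
1.2 [0.66, 0.24, -0.57, 2.15, 0.18, 0.8, 0.16]
1.6 [0.54, 0.24, -0.57, 2.15, 0.18, 0.79, -0.35]
1.75 [0.5, 0.25, -0.57, 2.14, 0.19, 0.8, -0.55]
latch 1
0 [0.41, 0.38, -0.12, 1.91, 0.06, 0.86, -1.49]
0.4 [0.36, 0.3, -0.07, 2.02, 0.03, 0.82, -1.88]
0.8 [0.3, 0.23, -0.07, 2.12, 0.02, 0.79, -2.33]
1.2 [0.23, 0.19, -0.09, 2.17, 0.02, 0.78, -2.83]
1.6 [1.1, 0.54, -1.3, 2.13, 0.65, 0.96, 2.36]
1.75 [1.05, 0.56, -1.3, 2.12, 0.66, 0.97, 2.16]
drag 0 5 [0.92, 1.34, -0.46, 2.4, 3.65, 1.73, -0.9] None
drag 0 10 None None
drag 0 15 None None
drag 0 20 None None
drag 0 30 None None
drag 0 40 None None
pour 0 0 20 None
pour 0 0 45 [0.45, 0.51, -1.1, 2.3, 1.9, 0.78, -0.51]
pour 0 0 70 [0.47, 0.52, -1.06, 1.97, 0.93, 0.78, 0.47]
pour 0 0 110 [0.22, 0.83, -0.83, 1.35, 0.41, 1.5, 0.97]
pour 0 0.3 20 None
pour 0 0.3 45 [0.79, 0.65, -1.3, 2.32, 2.06, 0.6, -0.19]
pour 0 0.3 70 [0.43, 0.43, -0.89, 1.98, 0.64, 0.61, 1.03]
pour 0 0.3 110 [0.18, 0.84, -0.84, 1.34, 0.
[... 706 characters left out ...]
0.55, 0.6, -2.39]
pour 1 0 110 [0.01, 0.71, -0.42, 1.37, 0.15, 1.44, -1.98]
pour 1 0.3 20 None
pour 1 0.3 45 [0.48, 0.37, -0.86, 2.33, 2.38, 0.33, 2.47]
pour 1 0.3 70 [0.32, 0.38, -0.74, 1.99, 0.51, 0.56, -2.0]
pour 1 0.3 110 [0.01, 0.74, -0.51, 1.36, 0.29, 1.48, -1.79]
pour 1 0.6 20 None
pour 1 0.6 45 [0.95, 0.69, -1.29, 2.26, 1.97, 0.27, -2.86]
pour 1 0.6 70 [0.35, 0.38, -0.69, 1.97, 0.25, 0.55, -1.43]
pour 1 0.6 110 [0.02, 0.75, -0.61, 1.37, 0.43, 1.5, -1.61]
pour 1 0.9 20 [-0.51, 0.84, 0.88, 2.35, 4.21, 1.69, 1.13]
pour 1 0.9 45 [0.69, 0.47, -0.77, 2.16, -1.14, 0.33, 0.43]
pour 1 0.9 70 [0.36, 0.41, -0.64, 1.92, 0.03, 0.61, -0.9]
pour 1 0.9 110 [0.04, 0.76, -0.71, 1.41, 0.57, 1.5, -1.43]
```

The crop shows the cage open above at the front, between the gate and the roof edge, with full-length side rails and no sill. The cup is under the roof with its grip towards the gate, and the tab is at crop (508,205). `kin.ik` only finds solutions near the current joints, so I'll fit a kinematic model from its samples to find low, tilted tool poses myself.

```bash
cat > fit.py <<'E'
from h import *
import itertools
rng=np.random.default_rng(1); Q=[];P=[];O=[]
s=robot.observe(); Q.append(s["joints"]);P.append(s["tcp_pos"]);O.append(s["tcp_rot"])
while len(Q)<90:
    p=[rng.uniform(250,750),rng.uniform(-500,400),rng.uniform(60,450)]; o=ori(rng.uniform(-1.5,1.5),rng.uniform(.4,2.1),rng.integers(2))
    j=kin.ik(p,o)
    if j is not None: Q.append(j);P.append(p);O.append(o)
Q=np.array(Q);P=np.array(P);RO=Rn.from_rotvec(np.array(O))
def fk(par,Q,full=False):
    par=par.reshape(-1,6); n=len(Q); R=Rn.identity(n); p=np.zeros((n,3)); pts=[]
    for i in range(7):
        p=p+R.apply(par[i,3:]); pts.append(p)
        ax=par[i,:3]/np.linalg.norm(par[i,:3]); R=R*Rn.from_rotvec(np.outer(Q[:,i],ax))
    p=p+R.apply(par[7,3:]); R=R*Rn.from_rotvec(par[7,:3]); pts.append(p)
    return (p,R,pts) if full else (p,R)
def res(par):
    p,R=fk(par,Q); return np.r_[(p-P).ravel()/300,(R.inv()*RO).as_rotvec().ravel()]
if __name__=="__main__":
    best=None
    for sg in itertools.product([1,-1],repeat=4):
        z=lambda s:[0,0,s]
        g=np.zeros((8,6)); ax=[z(sg[0]),[0,1,0],z(sg[1]),[0,1,0],z(sg[2]),[0,1,0],z(sg[3])]
        for i in range(7): g[i,:3]=ax[i]
        g[1,5]=300;g[3,5]=350;g[5,5]=350;g[7,5]=250
        g[7,:3]=[0,0,.1]
        r=least_squares(res,g.ravel(),max_nfev=40)
        if best is None or r.cost<best.cost: best=r; print(sg,r.cost)
    b=least_squares(res,best.x,max_nfev=300); print(b.cost,abs(b.fun).max()); np.save("par.npy",b.x); print(b.x.reshape(8,6).round(3))
E
python3 fit.py
```

```text
(1, 1, 1, 1) 153.2575185883114
(1, 1, 1, -1) 9.817129915483396e-20
(1, -1, 1, -1) 9.781726909979459e-20
9.781726909979459e-20 3.0347644989584904e-10
[[   0.       0.      -2.885    0.       0.    -234.468]
 [  -0.       1.541    0.      -0.     -53.017  540.468]
 [   0.       0.      -2.564    0.      24.117  212.243]
 [  -0.       1.498    0.      -0.     185.8    308.37 ]
 [   0.       0.      -2.876   -0.    -190.     689.01 ]
 [   0.       1.355    0.      -0.      84.804 -216.55 ]
 [   0.       0.      -2.536   -0.     -85.155  -45.671]
 [   0.      -0.       1.571   -0.      -0.     409.06 ]]
```

The fitted model reproduces `kin.ik` exactly, so I can write a multi-start IK and a path tracker. I'll use them to check the latch and gate path, and run it if it's feasible.

```bash
cat >> h.py <<'E'
PAR=np.load("par.npy").reshape(8,6)
LO=np.array([-2.53,-.31,-1.57,.28,-1.29,.15,-2.92])+.02; HI=np.array([2.53,2.02,1.55,2.44,4.43,1.84,2.92])-.02
AX=[Rn.from_rotvec(PAR[7,:3])]+[a/np.linalg.norm(a) for a in PAR[:7,:3]]
def fk(q):
    R=Rn.identity(); p=np.zeros(3)
    for i in range(7): p=p+R.apply(PAR[i,3:]); R=R*Rn.from_rotvec(q[i]*AX[i+1])
    return p+R.apply(PAR[7,3:]),R*AX[0]
def myik(p,o,q0,reg=0.):
    T=o if isinstance(o,Rn) else Rn.from_rotvec(o); mid=(LO+HI)/2
    def f(q):
        a,R=fk(q); return np.r_[(a-p)/300,(R.inv()*T).as_rotvec(),reg*(q-q0)]
    r=least_squares(f,np.clip(q0,LO+1e-4,HI-1e-4),bounds=(LO,HI),xtol=1e-10,max_nfev=60)
    return r.x if np.abs(f(r.x)[:6]).max()<(1e-4 if reg==0 else 2e-3) else None
def multi(p,o,n=30,seed=0):
    g=np.random.default_rng(seed); out=[]
    for _ in range(n):
        q=myik(p,o,g.uniform(LO,HI))
        if q is not None: out.append(q)
    return out
def track(q,poses,dmax=.6):
    path=[]
    for p,o in poses:
        n=myik(p,o,q,1e-3)
        if n is None or np.abs(n-q).max()>dmax: return path,False
        path.append(n); q=n
    return path,True
def interp(a,b,n):
    "straight pose line a->b, poses (p,Rn)"
    w=(a[1].inv()*b[1]).as_rotvec()
    return [(a[0]+(b[0]-a[0])*t,a[1]*Rn.from_rotvec(w*t)) for t in np.linspace(0,1,n+1)[1:]]
E
cat > gate.py <<'E'
from h import *
import sys
H=cw(-100,95,0); dz=-19
def pose(th,ph,up=0):
    G=Rn.from_euler('z',CY-th)                       # gate frame, = cage axes when shut
    r=Rn.from_rotvec([-ph,0,0])
    loc=np.array([-10.5,-72,98])+r.apply([0,-50,34+dz+up])
    return H+G.apply(loc), G*r*Rn.from_rotvec(ori(-np.pi/2,np.pi/2,FL))
for FL in(0,1):
    P=[pose(0,0,90),pose(0,0)]+[pose(0,p) for p in(.12,.24,.36)]+[pose(t,.36) for t in np.arange(.15,1.73,.15)]+[pose(1.73,.36),pose(1.73,0),pose(1.73,0,120)]
    q=kin.ik(P[0][0],P[0][1].as_rotvec())
    if q is None: print(FL,"none"); continue
    path,ok=track(np.array(q),P); print(FL,ok,len(path),np.round(path[0],2),np.round(path[-1],2),np.min(np.minimum(np.array(path)-LO,HI-np.array(path)),0).round(2))
    if ok: break
if ok and len(sys.argv)>1:
    L=lambda a,f=150: robot.servo_line(a[0],f,a[1].as_rotvec())
    grip(.4,25); robot.goto_joints(q); L(P[1],80); grip(0.,25); o=robot.observe();print(o["grip_width"],o["grip_force"],o["t"])
    for a in P[2:-3]: L(a,100)
    o=robot.observe();print(o["contact_force"],o["grip_width"],o["t"])
    L(P[-3],100);L(P[-2],100);grip(.4);L(P[-1],200);print(robot.observe()["t"])
    snap("top","t2.png");snap("side","s2.png")
E
python3 gate.py go
```

```text
0 True 19 [ 0.67  0.31 -0.42  1.81  0.14  1.05  0.  ] [ 0.13  0.04 -0.13  2.04  0.01  1.06 -1.92] [1.84 0.33 1.13 0.25 1.21 0.6  0.94]
0.008077432244348006 0.0 8.2083
[-0.23975621 -0.36682014  0.85542959] 0.004373567889838943 12.5167
14.7083
```

```bash
python3 - <<'E'
import cv2
a=cv2.imread("pics/s2.png");b=cv2.imread("pics/t2.png")
A=cv2.resize(a[130:260,230:420],None,fx=3.1,fy=3.1);B=cv2.resize(b[100:230,300:420],None,fx=3.1,fy=3.1)
import numpy as np
c=np.hstack([A[:400,:420],B[:400,:370]]);print(c.shape);cv2.imwrite("pics/c2.png",c)
E
```

```text
(400, 790, 3)
```

View pics/c2.png

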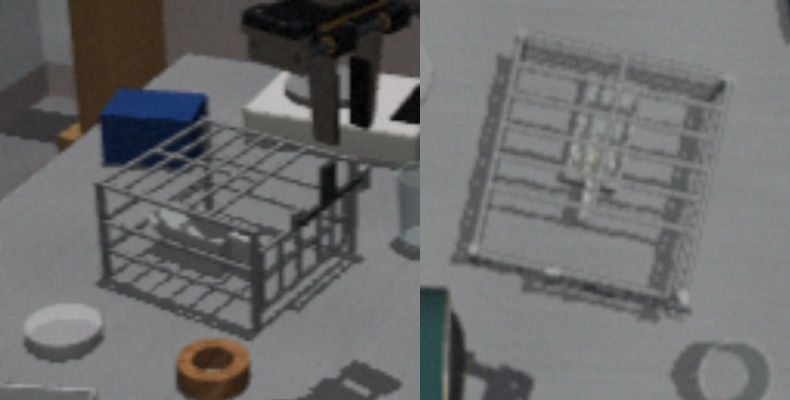

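The gate is still shut and the tab is intact, so the fingers closed on nothing. I'll go back to the grasp pose and look before closing.

```bash
sed -i 's/^if ok and.*$/if __name__=="__main__" and ok and len(sys.argv)>1:/' gate.py
python3 - <<'E'
from h import *
from gate import *
a=P[0];b=P[1];print(b[0],b[1].as_matrix().round(2).tolist())
robot.goto_joints(path[0]); robot.servo_line(b[0],100,b[1].as_rotvec())
o=robot.observe();print(o["tcp_pos"],o["tcp_rot"],b[1].as_rotvec(),o["contact_force"],o["grip_width"],o["t"])
A=snap("side");B=snap("top")
print([pin(n,c) for n in("latch_tab","latch_pivot","catch") for c in("side","top")])
T=[cw(-110.5,-27,132),cw(-110.5,-16,143),cw(-110.5,-38,143),b[0]]
for i,c in((A,"side"),(B,"top")): print(c,[proj(t,c).round(0).tolist() for t in T])
A=cv2.resize(A[150:220,290:370],None,fx=5,fy=5);B=cv2.resize(B[170:240,320:400],None,fx=5,fy=5)
cv2.imwrite("pics/c3.png",np.hstack([A,B])[:,:,::-1])
E
```

```text
0 True 19 [ 0.39  0.28 -0.09  1.83  0.03  1.04  0.11] [-0.18  0.02  0.18  2.06 -0.    1.06 -1.91] [2.12 0.31 1.32 0.23 1.1  0.6  0.99]
[ 508.4128315  -201.59960271  113.        ] [[0.18, 0.98, 0.0], [0.98, -0.18, -0.0], [-0.0, 0.0, -1.0]]
[ 508.96195401 -201.77783591  113.6119958 ] [2.41731872e+00 2.00485078e+00 9.94892702e-04] [ 2.41813815e+00  2.00554539e+00 -8.55824835e-17] [ 0.04638757  0.01521812 -0.07417348] 0.400882681756773 17.625
[[(0.46, [509.0, -200.0, 133.0])], [], [(0.69, [515.0, -152.0, 99.0])], [(0.7, [517.0, -155.0, 95.0])], [(0.78, [487.0, -269.0, 113.0])], [(0.71, [591.0, -185.0, 29.0])]]
side [[336.0, 185.0], [334.0, 184.0], [337.0, 181.0], [336.0, 190.0]]
top [[360.0, 193.0], [357.0, 192.0], [365.0, 193.0], [360.0, 193.0]]
```

View pics/c3.png

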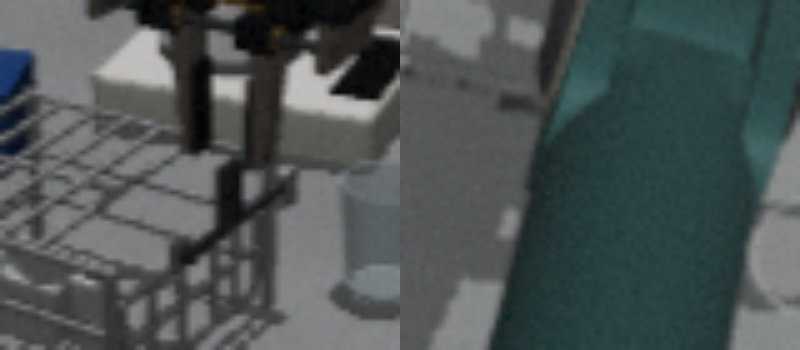

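In the left crop, the open fingertips at about (200,150) and (260,165) sit at or just above the tab top at (228,165). So the real tips are roughly 30 mm higher than the reported TCP, though they are well centred on the tab sideways. I'll close here to see how the tips move, then reopen, go down 20 mm (clear of the gate top in either case) and close again.

```bash
python3 - <<'E'
from h import *
from gate import P
b=P[1]; ob=lambda:(lambda o:print(o["tcp_pos"].round(1),o["contact_force"].round(1),round(o["grip_width"],3),o["grip_force"],o["t"]))(robot.observe())
grip(0.,25);ob();A=snap("side");grip(.4)
robot.servo_line(b[0]+[0,0,-20],60,b[1].as_rotvec());ob()
B=snap("side");grip(0.,25);ob();C=snap("side")
c=np.hstack([cv2.resize(i[150:220,300:370],None,fx=3.7,fy=3.7) for i in(A,B,C)]);cv2.imwrite("pics/c4.png",c[:,:,::-1]);print(c.shape)
E
```

```text
0 True 19 [ 0.39  0.28 -0.09  1.83  0.03  1.04  0.11] [-0.18  0.02  0.18  2.06 -0.    1.06 -1.91] [2.12 0.31 1.32 0.23 1.1  0.6  0.99]
[ 508.4 -201.6  113. ] [ 0.1  0.6 -0.5] 0.004 0.0 18.6833
[ 508.1 -201.5   92.4] [-0.5 -0.8 -1.1] 0.402 0.0 19.9
[ 508.  -201.5   93.1] [-1.4  0.2  2.1] 0.087 24.999330639839172 20.4917
(259, 777, 3)
```

View pics/c4.png

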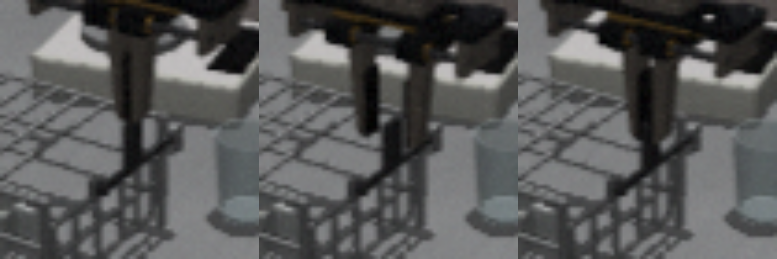

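The left panel shows the shut tips ending at about the tab top. In the right panel, 20 mm lower, the tab is gripped, and the 8.0 mm grip width matches its thickness. The real tips are therefore about 30 mm behind the reported TCP. I'll carry on from this grip: lift, swing, lower and let go.

```bash
sed -i 's/dz=-19/dz=-39/' gate.py
python3 - <<'E'
from h import *
from gate import pose,P
ob=lambda:(lambda o:print(o["tcp_pos"].round(1),o["contact_force"].round(1),round(o["grip_width"],3),round(o["grip_force"],1),o["t"]))(robot.observe())
L=lambda a,f=120: robot.servo_line(a[0],f,a[1].as_rotvec())
for p in(.13,.26,.38): L(pose(0,p),80)
ob()
L(pose(.1,.38));L(pose(.2,.38));ob()
o=robot.observe()
if o["grip_width"]>.07:
    for t in np.arange(.4,1.7,.2): L(pose(t,.3))
    ob();L(pose(1.74,.3));L(pose(1.74,0.02));ob();grip(.4);L(pose(1.74,0,130),250);ob()
snap("top","t5.png");snap("side","s5.png")
print([pin(n,c) for n in("latch_tab","latch_pivot","gate_hinge","beaker_large","cup_grip") for c in("side","top")])
a=cv2.imread("pics/s5.png");b=cv2.imread("pics/t5.png")
cv2.imwrite("pics/c5.png",np.hstack([cv2.resize(a[120:320,200:400],None,fx=2,fy=2),cv2.resize(b[80:280,230:430],None,fx=2,fy=2)]))
E
```

```text
0 True 19 [ 0.39  0.3  -0.09  1.85  0.03  0.99  0.1 ] [-0.22  0.04  0.22  2.08 -0.01  1.01 -1.9 ] [2.12 0.33 1.3  0.21 1.08 0.54 1.  ]
[ 508.3 -200.1  112. ] [-2.6 -1.3  3.2] 0.082 25.0 21.4167
[ 486.7 -191.6  112. ] [-1.3 -1.7  2.4] 0.085 25.0 21.9167
[424.9 -47.5 108. ] [-4.1  0.8  5.3] 0.085 25.0 24.3833
[430.3 -31.7  94.1] [-1.4 -0.1 -1.7] 0.081 25.0 25.1083
[429.8 -31.3 222.1] [-0.4  0.4  0.1] 0.4 0.0 26.3667
[[(0.7, [430.0, -32.0, 131.0])], [], [(0.59, [477.0, -49.0, 98.0]), (0.34, [660.0, 197.0, 6.0])], [(0.39, [477.0, -51.0, 96.0])], [(0.55, [540.0, -81.0, 1.0])], [(0.59, [538.0, -80.0, -3.0])], [(0.69, [597.0, -186.0, 29.0]), (0.64, [444.0, -322.0, 1.0])], [(0.91, [442.0, -324.0, -5.0])], [(0.79, [249.0, -358.0, 34.0]), (0.72, [594.0, -183.0, 30.0]), (0.61, [323.0, -576.0, 27.0])], [(0.86, [590.0, -181.0, 30.0]), (0.81, [320.0, -576.0, 30.0]), (0.74, [249.0, -363.0, 29.0])]]
```

View pics/c5.png

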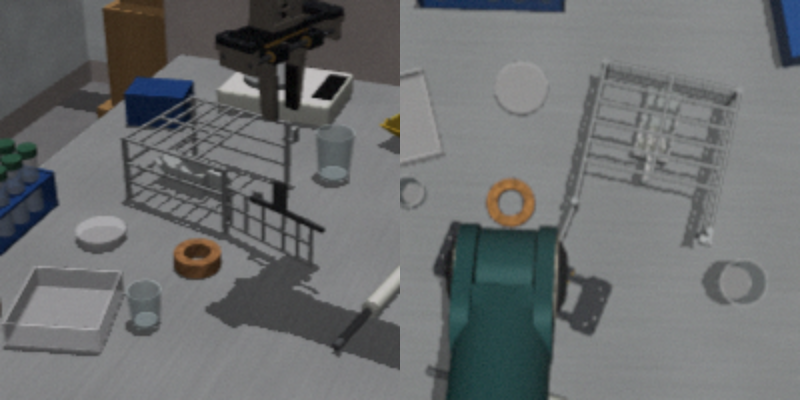

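The gate stands open at about 1.74 rad: the side crop shows the frame swung towards the robot, with the latch at (285,215). Hinge, ring and beakers haven't moved. Next I'll estimate the tip offset E from the tip pixels, then search offline for a pour heading and grip pitch.

```bash
cat > plan.py <<'E'
from h import *
E=31.; D=np.array([661,196.5])
def cuppose(o,az,be,ag,gx=-50,gz=28,ref=(0,0)):
    "TCP command when cup point ref=(x,z) sits at world o, heading az, nose-down be, grip pitch ag"
    R=Rn.from_euler('ZY',[az,be])           # cup frame; +rot about y tips +x down
    t=np.array([gx,0,gz])+(19+E)*np.array([np.cos(ag),0,-np.sin(ag)])
    return np.array(o)+R.apply(t-np.array([ref[0],0,ref[1]])), Rn.from_rotvec(ori(az,ag+be))
def cuppose2(*a,fl=0,**k):
    p,R=cuppose(*a,**k); return p,(R*Rn.from_euler('z',np.pi) if fl else R)
def lip(az,z,off=-30): return [*(D+off*np.array([np.cos(az),np.sin(az)])),z]
def pourposes(az,ag,fl,bmax=80):
    r=np.radians; f=lambda b,z: cuppose2(lip(az,z),az,r(b),ag,ref=(79,42),fl=fl)
    return [f(b,58) for b in range(bmax,24,-5)]+[f(25,90),f(15,110),f(0,130)]
E
cat > search.py <<'E'
from plan import *
for z in(140,145,150): print(z,proj([508.4,-201.6,z],"side").round(1))
for z in(222,250,260): print(z,proj([429.8,-31.3,z],"side").round(1))
res=[]
for ag in np.radians([50,60,70]):
    for az in np.arange(-.4,2.3,.3):
        P=pourposes(az,ag,0); best=None
        for q in multi(*P[0],n=14):
            path,ok=track(q,P[1:],.5)
            if ok:
                a=np.array([q]+path); m=np.minimum(a-LO,HI-a).min()
                if best is None or m>best[0]: best=(m,a)
        if best: print(np.degrees(ag).round(),az.round(2),round(best[0],2),best[1][0].round(2),best[1][-1].round(2),flush=True)
E
time python3 search.py
```

```text
140 [335.5 183.1]
145 [335.5 181.7]
150 [335.5 180.3]
222 [340.3 186.8]
250 [340.4 177.7]
260 [340.4 174.3]
50.0 -0.4 0.2 [ 0.19  1.   -0.83  1.21  0.14  1.62  0.64] [-0.48  0.53 -0.46  2.13  1.38  0.91 -0.82]
50.0 1.1 0.06 [-0.19  0.88 -0.49  1.26  0.67  1.76  1.92] [ 1.02  0.92 -1.14  2.01  0.34  0.42  2.57]
50.0 1.4 0.11 [-0.14  0.87 -0.61  1.35  0.88  1.69  2.08] [ 0.97  1.11 -1.22  1.74  0.43  0.79  2.79]
50.0 1.7 0.03 [-1.24  1.28  1.48  1.54 -0.61  1.25 -2.87] [-0.33  0.95  0.83  1.54 -1.22  1.57 -2.15]
50.0 2.0 0.01 [-1.3   1.29  1.52  1.65 -0.73  1.05 -2.55] [-0.3   1.1   0.85  1.23 -1.17  1.76 -2.09]
60.0 -0.4 0.06 [ 0.19  1.1  -0.84  1.11  0.07  1.76  0.64] [-0.36  0.5  -0.51  2.08  1.17  0.8  -0.55]
60.0 1.1 0.01 [-0.43  0.92 -0.1   1.19  0.52  1.81  2.07] [ 0.71  0.64 -0.78  1.98 -0.1   0.47  2.84]
60.0 1.4 0.06 [-0.3   0.9  -0.41  1.3   0.86  1.76  2.11] [ 0.82  0.9  -1.02  1.74  0.31  0.77  2.81]
60.0 1.7 0.05 [-0.13  0.93 -0.75  1.42  1.19  1.77  2.17] [ 0.8   1.21 -1.31  1.48  0.66  1.16  2.84]
60.0 2.0 0.02 [-1.33  1.21  1.35  1.66 -0.35  0.91 -2.88] [-0.27  0.95  0.63  1.3  -0.91  1.49 -2.19]
70.0 1.4 0.01 [-0.47  0.94 -0.16  1.25  0.8   1.81  2.17] [ 0.57  0.71 -0.73  1.74  0.16  0.77  2.85]
70.0 1.7 0.03 [-0.29  0.93 -0.52  1.4   1.17  1.79  2.18] [ 0.69  1.01 -1.1   1.51  0.58  1.08  2.85]
70.0 2.0 0.0 [-1.39  1.39  1.45  1.66 -0.39  0.92 -2.9 ] [-0.42  0.93  0.77  1.38 -0.89  1.39 -2.19]
real	1m1.283s
user	1m1.702s
sys	0m0.098s
```

The tip pixels give E of about 30–31 mm. Grips at 50–70° pitch with a heading near 1.4–1.7 rad can pour. I'll check the whole chain with the wrist half-turned: pinch and drag at 82°, regrip at about 70°, pull out, carry and pour.

```bash
cat > chain.py <<'E'
from plan import *
r=np.radians
CUP=np.array([637.5,-196.5]); CAZ=np.arctan2(-214.5+183.5,719.5-593)  # cup origin, heading from grip->lip
def cupat(d): return [*(CUP-d*np.array([np.cos(CY),np.sin(CY)])),0]
def pinch(d,al,cx,z,up=0,fl=1):
    "real tip over cup axis at cup x=cx, height z, cup dragged by d along cage -x"
    R=Rn.from_rotvec(ori(CAZ,al,fl)); o=np.array(cupat(d))
    tip=o+[cx*np.cos(CAZ),cx*np.sin(CAZ),z+up]; return tip+E*R.as_matrix()[:,2], R
if __name__=="__main__":
    loc=lambda p:Rn.from_euler('z',-CY).apply(p-[*C0,0]).round(0)
    print("cup in cage",loc([*CUP,0]),np.degrees(CAZ-CY))
    for ag in r([66,70,75]):
      for az in (1.2,1.4,1.6,1.8):
       for bm in (80,):
        c=lambda d,z,a=CAZ,o=None: cuppose2(np.array(o if o is not None else cupat(d))+[0,0,z],a,0,ag,fl=1)
        P=pourposes(az,ag,1,bm)[::-1]
        seq=[pinch(0,r(82.5),-65,37)]; n1=len(seq)
        seq+=interp(seq[-1],pinch(105,r(82.5),-65,37),4)
        seq+=interp(seq[-1],c(105,0),3)+interp(c(105,0),c(165,4),3)+interp(c(165,4),c(165,150),4)
        seq+=interp(seq[-1],P[0],12); n2=len(seq); seq+=P[1:]
        best=None
        for q in multi(*seq[0],n=10)+multi(*P[0],n=0):
            path,ok=track(q,seq[1:],.6)
            a=np.array([q]+path); k=(ok,len(a),np.minimum(a-LO,HI-a).min())
            if best is None or k>best[0]: best=(k,a)
        print(np.degrees(ag).round(),az,best and (best[0],len(seq),n2,best[1][0].round(2),best[1][-1].round(2)),flush=True)
E
timeout 500 python3 chain.py
```

```text
Traceback (most recent call last):
  File "chain.py", line 11, in <module>
    print("cup in cage",loc([*CUP,0]),np.degrees(CAZ-CY))
                        ~~~^^^^^^^^^^
  File "chain.py", line 10, in <lambda>
    loc=lambda p:Rn.from_euler('z',-CY).apply(p-[*C0,0]).round(0)
                                              ~^~~~~~~~
TypeError: unsupported operand type(s) for -: 'list' and 'list'
```

```bash
sed -i 's/apply(p-\[/apply(np.array(p)-[/' chain.py; timeout 540 python3 chain.py
```

```text
cup in cage [15.  2.  0.] -3.1124902774558185
66.0 1.2 ((True, 41, np.float64(2.220446049250313e-16)), 41, 27, array([ 1.09,  1.03, -1.23,  1.89,  1.22,  1.04, -2.47]), array([-0.51,  0.95, -0.01,  1.19,  0.57,  1.82, -0.99]))
66.0 1.4 ((True, 41, np.float64(2.220446049250313e-16)), 41, 27, array([ 1.09,  1.03, -1.23,  1.89,  1.22,  1.04, -2.47]), array([-0.36,  0.93, -0.33,  1.27,  0.87,  1.82, -1.02]))
66.0 1.6 ((True, 41, np.float64(2.220446049250313e-16)), 41, 27, array([ 1.09,  1.03, -1.23,  1.89,  1.22,  1.04, -2.47]), array([-0.25,  0.94, -0.58,  1.36,  1.11,  1.82, -1.  ]))
66.0 1.8 ((True, 41, np.float64(2.220446049250313e-16)), 41, 27, array([ 1.09,  1.03, -1.23,  1.89,  1.22,  1.04, -2.47]), array([-0.14,  0.96, -0.77,  1.46,  1.33,  1.82, -0.95]))
70.0 1.2 ((True, 41, np.float64(1.4528911407296619e-09)), 41, 27, array([ 1.09,  1.03, -1.23,  1.89,  1.22,  1.04, -2.47]), array([-0.63,  0.99,  0.19,  1.17,  0.49,  1.82, -0.91]))
70.0 1.4 ((True, 41, np.float64(1.7057022461131055e-11)), 41, 27, array([ 1.09,  1.03, -1.23,  1.89,  1.22,  1.04, -2.47]), array([-0.45,  0.95, -0.
[... 421 characters left out ...]
loat64(1.9294899011867983e-09)), 41, 27, array([ 0.87,  0.75, -0.83,  1.9 ,  0.86,  0.73, -2.25]), array([-0.76,  1.06,  0.45,  1.15,  0.38,  1.82, -0.79]))
75.0 1.4 ((True, 41, np.float64(2.5675569670369214e-08)), 41, 27, array([ 0.87,  0.75, -0.83,  1.9 ,  0.86,  0.73, -2.25]), array([-0.56,  0.98, -0.02,  1.24,  0.77,  1.82, -0.93]))
75.0 1.6 ((True, 41, np.float64(2.220446049250313e-16)), 41, 27, array([ 1.09,  1.03, -1.23,  1.89,  1.22,  1.04, -2.47]), array([-0.42,  0.95, -0.32,  1.34,  1.05,  1.82, -0.97]))
75.0 1.8 ((True, 41, np.float64(2.220446049250313e-16)), 41, 27, array([ 1.09,  1.03, -1.23,  1.89,  1.22,  1.04, -2.47]), array([-0.29,  0.95, -0.56,  1.45,  1.29,  1.82, -0.96]))
```

Every option is feasible. I'll use a 70° grip and heading 1.4. First stage: go in ahead of the roof edge, pinch the end of the grip plate and drag the cup 112 mm out.

```bash
cat > st1.py <<'E'
from chain import *
ob=lambda s="":(lambda o:print(s,o["tcp_pos"].round(1),o["contact_force"].round(1),round(o["grip_width"],3),round(o["grip_force"],1),round(o["t"],1)))(robot.observe())
L=lambda a,f=120: robot.servo_line(a[0],f,a[1].as_rotvec())
SH=np.array([np.sin(CY),-np.cos(CY),0])*8     # cage -y
al=r(82.5); A=pinch(0,al,-86,37,100); B=pinch(0,al,-86,37); C=pinch(0,al,-66,37); Dg=pinch(112,al,-66,37); Dg=(Dg[0]+SH,Dg[1])
if __name__=="__main__":
    q=myik(*A,robot.observe()["joints"],1e-3); print(np.round(q,2))
    c=lambda d,z: (lambda p:(p[0]+SH,p[1]))(cuppose2(np.array(cupat(d))+[0,0,z],CAZ,0,r(70),fl=1))
    P=pourposes(1.4,r(70),1)[::-1]; seq=[B,C]+interp(C,Dg,4)+interp(Dg,c(112,0),3)+interp(c(112,0),c(170,4),3)+interp(c(170,4),c(170,150),4)+interp(c(170,150),P[0],12)+P[1:]
    path,ok=track(q,seq); a=np.array(path);print(ok,len(a),np.minimum(a-LO,HI-a).min(0).round(2))
    if ok:
        grip(.4,30); robot.goto_joints(q); ob("above"); L(B,90); ob("down"); L(C,50); ob("in"); grip(0.,30); ob("grip")
        if robot.observe()["grip_width"]>.08:
            L(Dg,70); ob("dragged")
            snap("side","s6.png");snap("top","t6.png"); print([pin(n,c) for n in("cup","cup_grip","cup_lip") for c in("side","top")])
            a=cv2.imread("pics/s6.png"); cv2.imwrite("pics/c6.png",cv2.resize(a[140:290,240:420],None,fx=4,fy=4))
E
python3 st1.py
```

```text
[ 0.09  0.38  0.2   1.96 -0.12  0.69 -1.45]
False 7 [2.3  0.72 1.38 0.17 1.08 0.09 1.49]
```

```bash
python3 - <<'E'
s=open('st1.py').read()
s=s.replace('''q=myik(*A,robot.observe()["joints"],1e-3); print(np.round(q,2))''','')
s=s.replace("path,ok=track(q,seq); a=np.array(path);print(ok,len(a),np.minimum(a-LO,HI-a).min(0).round(2))",'''best=None
    for q0 in multi(*A,n=40):
        path,ok=track(q0,seq); a=np.array([q0]+path); k=(ok,len(a),np.minimum(a-LO,HI-a).min(),-abs(q0-robot.observe()["joints"]).max())
        if best is None or k>best[0]: best=(k,a)
    ok=best[0][0]; a=best[1]; q=a[0]; print(best[0],q.round(2),a[9].round(2),np.minimum(a-LO,HI-a).min(0).round(2)); np.save("path.npy",a)''')
open('st1.py','w').write(s)
E
python3 st1.py
```

```text
(True, 43, np.float64(4.440892098500626e-16), np.float64(-1.219052341458163)) [ 0.98  0.58 -0.95  1.9   0.66  0.84 -2.1 ] [ 1.19  0.85 -1.1   2.27  1.64  0.67 -2.9 ] [0.89 0.76 0.   0.03 1.93 0.   0.  ]
above [ 557.7 -176.4  106.2] [0.6 0.5 0.5] 0.402 0.0 28.5
down [ 558.4 -177.1    6.8] [-0.2 -1.1  0.7] 0.403 0.0 29.8
in [ 577.4 -181.6    6.1] [0.1 0.3 0.2] 0.402 0.0 30.3
grip [ 577.  -181.9    6.4] [-2.9 -0.   4.5] 0.004 2.1 31.0
```

```bash
python3 - <<'E'
from st1 import *
ob()
a=snap("side");b=snap("top"); print([pin(n,c) for n in("cup","cup_grip","cup_lip") for c in("side","top")])
cv2.imwrite("pics/c6.png",np.hstack([cv2.resize(a[160:260,250:350],None,fx=4,fy=4),cv2.resize(b[110:210,310:410],None,fx=4,fy=4)])[:,:,::-1])
print([proj(x,"side").round(0) for x in(pinch(0,al,-66,37)[0]-E*pinch(0,al,-66,37)[1].as_matrix()[:,2],)])
E
```

```text
[ 577.  -181.9    6.4] [-2.9 -0.   4.5] 0.004 2.1 31.0
[[(0.94, [639.0, -194.0, -1.0]), (0.84, [225.0, -313.0, 2.0]), (0.52, [343.0, -524.0, -2.0])], [(0.74, [341.0, -527.0, -0.0]), (0.68, [544.0, 10.0, -1.0])], [(0.88, [317.0, -576.0, 28.0]), (0.88, [252.0, -361.0, 33.0]), (0.58, [593.0, -183.0, 29.0])], [(0.69, [317.0, -576.0, 30.0])], [(0.7, [368.0, -452.0, 43.0]), (0.63, [719.0, -218.0, 45.0])], [(0.95, [367.0, -458.0, 39.0]), (0.64, [197.0, -240.0, 39.0]), (0.6, [717.0, -216.0, 43.0])]]
[array([315., 210.])]
```

View pics/c6.png

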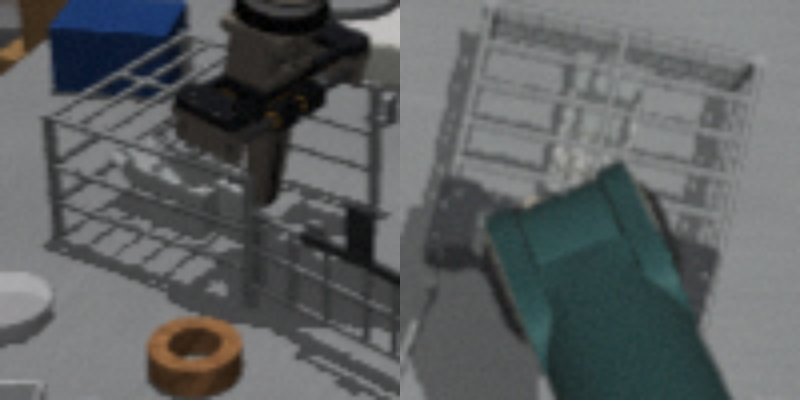

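Side crop: the shut tips at about (268,205) sit just behind the plate end at about (245,195), so they missed it by a few millimetres; the tip position fits E. The cup hasn't moved. I'll open, tilt to 80° to gain roof clearance, and creep forward while watching the force.

```bash
cat > st2.py <<'E'
from st1 import *
F=lambda: np.linalg.norm(robot.observe()["contact_force"])
a8=r(80)
if __name__=="__main__":
    grip(.3,30); L(pinch(0,a8,-66,39),60); ob("open")
    for cx in(-63.5,-61,-59,-57):
        L(pinch(0,a8,cx,39),40); ob(cx)
        if F()>8: break
    z=39
    for z in(38,37):
        L(pinch(0,a8,cx,z),30); ob(z)
        if F()>8: break
    grip(0.,30); ob("grip")
E
python3 st2.py
```

```text
open [ 577.8 -182.2    8.3] [0.3 0.3 0.1] 0.302 0.0 32.3
-63.5 [ 581.5 -182.8    8.5] [ 0. -0.  1.] 0.303 0.0 32.5
-61 [ 583.8 -183.2    8.4] [ 0.5 -0.5 -0.6] 0.3 0.0 32.8
-59 [ 585.2 -183.7    8.3] [-1.3  0.2  1. ] 0.3 0.5 33.0
-57 [ 585.2 -183.8    7.8] [-6.7  0.9  3.1] 0.298 3.3 33.3
38 [ 585.4 -183.8    6.8] [-6.8  1.   2.7] 0.301 2.9 33.5
37 [ 585.5 -183.8    5.8] [-5.1  1.3  3.5] 0.299 2.7 33.8
grip [ 586.3 -182.6    5.8] [-3.3  3.7 -0.3] 0.092 30.8 34.2
```

It has the plate at 30 N. Dragging out now.

```bash
python3 - <<'E'
from st2 import *
p=pinch(0,a8,-58,37); d=lambda k:(pinch(k,a8,-58,37)[0]+SH*k/112,p[1])
L(d(20),60); ob("20")
if robot.observe()["grip_width"]>.07:
    L(d(112),90); ob("112")
a=snap("side");b=snap("top"); print([pin(n,c) for n in("cup","cup_grip","cup_lip") for c in("side","top")]); print(d(112)[0], cupat(112)+SH)
np.save("pics/a.npy",a)
E
```

```text
20 [ 566.  -182.2    6.6] [ 0.1  0.  -0.2] 0.091 29.9 34.7
112 [ 475.  -171.1    6.5] [-0.9  0.8  0.5] 0.091 29.9 35.9
[[(0.91, [341.0, -527.0, 3.0]), (0.72, [224.0, -312.0, 6.0]), (0.61, [528.0, -182.0, -4.0])], [(0.9, [530.0, -180.0, -4.0]), (0.77, [340.0, -528.0, -1.0]), (0.74, [223.0, -318.0, -3.0])], [(0.78, [483.0, -173.0, 30.0]), (0.75, [249.0, -361.0, 32.0]), (0.59, [320.0, -576.0, 30.0])], [(0.9, [486.0, -171.0, 30.0]), (0.75, [251.0, -361.0, 27.0]), (0.69, [319.0, -578.0, 33.0])], [(0.93, [607.0, -197.0, 39.0]), (0.73, [624.0, -196.0, 4.0]), (0.58, [196.0, -243.0, 42.0])], [(0.71, [366.0, -455.0, 40.0]), (0.64, [610.0, -200.0, 41.0])]]
[ 474.8476076  -171.12622946    6.47095966] [ 525.95236196 -183.64992421    0.        ]
```

The cup is out to (529,−181) with its lip at (608,−198), at t = 36 s. I'll check the rest of the chain by tracking from the present joints, with the cup placed upright at (540,300). Then regrip deeply, pull clear, lift and carry to the pour start.

```bash
cat > st3.py <<'E'
from st2 import *
AG=r(70); O3=np.array([528.5,-182,0]); H3=-.212; AZ=1.4
back=np.array([-np.cos(CY),-np.sin(CY),0])
c=lambda d,z: cuppose2(O3+d*back+[0,0,z],H3,0,AG,fl=1)
P=pourposes(AZ,AG,1,80)[::-1]
PL=lambda z: cuppose2([540,300,z],AZ,0,AG,fl=1)
S=[c(0,0),c(0,5),c(50,5),c(50,150)]
if __name__=="__main__":
    q=robot.observe()["joints"]; now=(robot.observe()["tcp_pos"],Rn.from_rotvec(robot.observe()["tcp_rot"]))
    seq=interp(now,S[0],3)+[S[1]]+interp(S[1],S[2],2)+interp(S[2],S[3],3)+interp(S[3],P[0],12)+P[1:]+P[::-1][1:]+interp(P[0],PL(60),4)+[PL(0)]
    path,ok=track(q,seq,.7); a=np.array(path); print(ok,len(a),len(seq),np.minimum(a-LO,HI-a).min(0).round(2),a[-1].round(2))
    if ok:
        np.save("path.npy",a)
        grip(.3,55); L(S[0],80); grip(0.,55); ob("regrip")
        L(S[1],60); L(S[2],120); ob("pulled"); L(S[3],200); ob("up")
        try: L(P[0],250)
        except robot.IKError as e: print("IKE",e)
        ob("pour start"); print(P[0][0],robot.observe()["joints"].round(2),lip(AZ,130))
        snap("side");a=snap("top"); np.save("pics/b.npy",a); print([pin(n,c) for n in("cup_lip","dish") for c in("side","top")])
E
python3 st3.py
```

```text
True 54 54 [0.92 0.75 0.   0.05 1.46 0.   0.  ] [ 0.15  0.72 -0.63  1.98  0.25  0.38 -0.7 ]
regrip [ 496.5 -175.1  -18.8] [-0.6 -0.5  2.3] 0.102 55.0 38.3
pulled [ 447.5 -166.2  -14.1] [-0.2 -1.  -2.1] 0.105 55.0 39.3
up [ 446.7 -166.   130.4] [-0.2 -0.7 -2.5] 0.106 55.0 40.2
pour start [636.6  56.3  68.7] [ 0.   0.9 -1.4] 0.104 55.0 41.9
[636.88183361  56.66567583  69.01536896] [ 0.89  1.24 -1.49  1.72  1.05  1.16 -0.92] [np.float64(655.9009857129928), np.float64(166.9365081003462), 130]
[[(0.77, [198.0, -242.0, 45.0]), (0.75, [659.0, 165.0, 128.0]), (0.75, [368.0, -454.0, 43.0])], [(0.8, [659.0, 165.0, 131.0]), (0.77, [367.0, -456.0, 41.0]), (0.59, [197.0, -245.0, 41.0])], [(0.84, [658.0, 197.0, -1.0])], [(0.84, [662.0, 195.0, -5.0])]]
```

The lip is at (659,165,130), 3 mm from plan, and the dish hasn't moved. Pouring now.

```bash
cat > st4.py <<'E'
from st3 import *
f=lambda b,z: cuppose2(lip(AZ,z),AZ,r(b),AG,ref=(79,42),fl=1)
W=[f(12,110),f(25,80),f(30,60)]+[f(b,58) for b in(40,50,60,70,80)]
if __name__=="__main__":
    path,ok=track(robot.observe()["joints"],W,.9); a=np.array(path); print(ok,np.minimum(a-LO,HI-a).min(0).round(2))
    for i,w in enumerate(W):
        try: L(w,110 if i<3 else 40)
        except robot.IKError as e: print("IKE",i,e,robot.observe()["joints"].round(2)); robot.goto_joints(path[i]) if ok else None
    ob("poured"); robot.hold(.3); a=snap("side");b=snap("top")
    print(robot.observe()["joints"].round(2),[pin(n,c,7) for n in("cup_lip","bar0") for c in("side","top")])
    cv2.imwrite("pics/c8.png",np.hstack([cv2.resize(a[200:320,170:290],None,fx=3.3,fy=3.3),cv2.resize(b[90:210,170:290],None,fx=3.3,fy=3.3)])[:,:,::-1])
E
python3 st4.py
```

```text
True [1.74 0.86 0.12 0.73 2.09 0.   1.71]
poured [642.4  87.9 157.5] [ 0.5 -0.6 -1.8] 0.104 55.0 46.7
[-0.43  0.95 -0.24  1.25  0.85  1.84 -0.99] [[(0.84, [657.0, 166.0, 57.0]), (0.79, [197.0, -241.0, 40.0]), (0.65, [366.0, -454.0, 44.0])], [(0.93, [199.0, -242.0, 41.0]), (0.63, [366.0, -458.0, 40.0]), (0.53, [660.0, 163.0, 53.0])], [(0.66, [550.0, 12.0, -3.0]), (0.59, [686.0, 211.0, 11.0]), (0.5, [670.0, 197.0, 14.0]), (0.39, [709.0, 206.0, 4.0]), (0.39, [704.0, 203.0, 5.0]), (0.39, [490.0, -266.0, 110.0])], [(0.56, [638.0, 246.0, 9.0]), (0.54, [646.0, 222.0, 9.0])]]
```

View pics/c8.png

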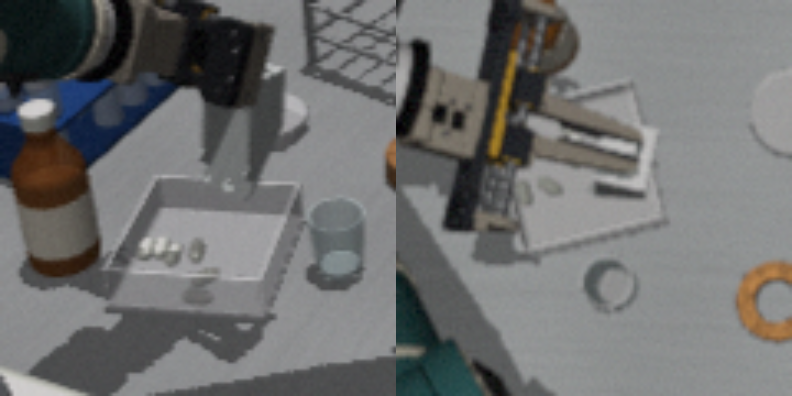

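The side crop shows bars in the dish at (145,248), (160,245), (175,258) and (196,250), with one or two more behind the near wall at about (205,280). There's also a bright spot at the lip at (228,184). I'll shake briefly in case one is stuck, then raise the cup, step back and look again.

```bash
cat > st5.py <<'E'
from st4 import *
for b in(72,79,72,79): L(f(b,58),130)
robot.hold(.3)
L(f(50,75),140)
up=cuppose2(lip(AZ,170,-110),AZ,r(0),AG,ref=(79,42),fl=1)
L(up,200); ob("back"); a=snap("side");b=snap("top")
print([pin("bar0",c,8) for c in("side","top")], pin("dish","top"),pin("cup_lip","top"))
T=np.hstack([cv2.resize(a[220:310,190:280],None,fx=4.4,fy=4.4),cv2.resize(b[100:190,190:280],None,fx=4.4,fy=4.4)]);cv2.imwrite("pics/c9.png",T[:,:,::-1])
E
python3 st5.py
```

```text
back [623.4 -19.3 109.1] [ 0.2  1.6 -1.6] 0.105 55.0 50.4
[[(0.57, [705.0, 206.0, 5.0]), (0.57, [671.0, 196.0, 16.0]), (0.57, [722.0, 8.0, -2.0]), (0.54, [709.0, 211.0, 11.0])], [(0.57, [712.0, 208.0, 13.0]), (0.48, [649.0, 224.0, 6.0]), (0.47, [697.0, 205.0, 9.0]), (0.44, [674.0, 198.0, 8.0]), (0.39, [685.0, 210.0, 6.0]), (0.35, [490.0, -271.0, 108.0])]] [(0.95, [660.0, 195.0, -2.0])] [(0.92, [367.0, -457.0, 40.0]), (0.63, [644.0, 92.0, 169.0])]
```

View pics/c9.png

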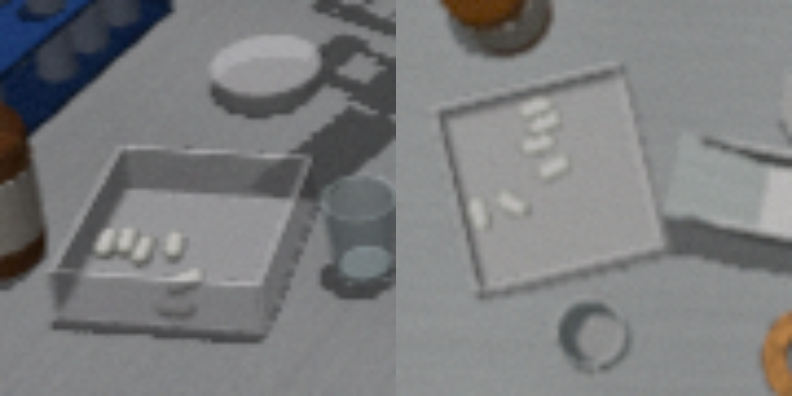

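The top crop shows all six bars in the dish, at (537,105), (545,120), (538,145), (553,167), (513,204) and (480,213). Now to stand the empty cup at (540,300).

```bash
python3 - <<'E'
from st3 import *
now=(robot.observe()["tcp_pos"],Rn.from_rotvec(robot.observe()["tcp_rot"]))
W=interp(now,PL(120),4)+[PL(25),PL(1)]
path,ok=track(robot.observe()["joints"],W,.8); a=np.array(path); print(ok,np.minimum(a-LO,HI-a).min(0).round(2))
if ok:
    L(PL(120),200); L(PL(20),120); z=20
    for z in(8,4,2,1,0,-1,-2,-3):
        L(PL(z),40)
        if robot.observe()["contact_force"][2]>2.5: break
    print(z); ob("down"); grip(.3); ob("rel")
    p=PL(z); h=np.array([np.cos(AZ),np.sin(AZ),0])
    L((p[0]-60*h+[0,0,25],p[1]),120); L((p[0]-110*h+[0,0,160],p[1]),200); ob("clear")
    a=snap("side");b=snap("top"); print([pin(n,c) for n in("cup","cup_grip","cup_lip","beaker_small","dish") for c in("side","top")],pin("bar0","top",7))
    cv2.imwrite("pics/c10.png",np.hstack([cv2.resize(a[180:330,150:300],None,fx=2.6,fy=2.6),cv2.resize(b[90:240,130:280],None,fx=2.6,fy=2.6)])[:,:,::-1])
E
```

```text
True [1.92 0.81 0.84 0.44 1.3  0.21 2.3 ]
-1
down [534.6 267.6 -18.9] [-3.9 -4.8 12. ] 0.107 55.0 55.1
rel [534.4 267.6 -20.2] [ 0.1 -0.1 -0.4] 0.299 0.0 55.5
clear [515.  159.4 139.2] [ 0.1 -0.1 -0.1] 0.3 0.0 57.1
[[(0.63, [226.0, -314.0, 3.0]), (0.6, [535.0, 304.0, -2.0]), (0.55, [343.0, -526.0, 2.0])], [(0.79, [542.0, 307.0, -3.0]), (0.71, [340.0, -528.0, -0.0]), (0.68, [221.0, -318.0, -5.0])], [(0.81, [247.0, -361.0, 33.0]), (0.79, [320.0, -575.0, 29.0]), (0.73, [535.0, 251.0, 31.0])], [(0.93, [250.0, -361.0, 24.0]), (0.81, [537.0, 254.0, 27.0]), (0.72, [317.0, -572.0, 29.0])], [(0.84, [368.0, -451.0, 44.0]), (0.69, [197.0, -240.0, 44.0]), (0.62, [555.0, 377.0, 44.0])], [(0.94, [557.0, 382.0, 41.0]), (0.87, [368.0, -457.0, 37.0]), (0.74, [200.0, -244.0, 39.0])], [(0.62, [557.0, 159.0, 2.0])], [], [(0.71, [661.0, 197.0, 3.0]), (0.48, [555.0, 375.0, 41.0]), (0.37, [442.0, -320.0, 4.0])], [(0.66, [661.0, 194.0, -2.0])]] [(0.59, [675.0, 195.0, 11.0]), (0.54, [698.0, 204.0, 10.0]), (0.48, [636.0, 245.0, 8.0]), (0.42, [711.0, 211.0, 11.0]), (0.37, [645.0, 224.0, 6.0]), (0.37, [686.0, 213.0, 7.0])]
```

View pics/c10.png

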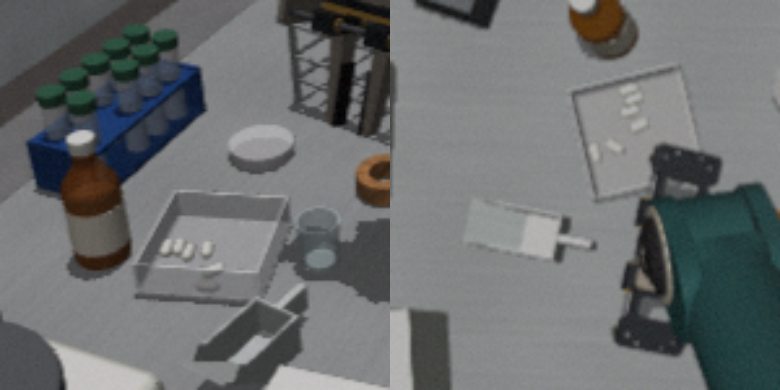

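The cup stands upright and empty at (540,305), with all six bars in the dish. The dish and the other visible things haven't moved, and the gripper is clear of everything. Handing in.

```bash
python3 -c "
from h import *
print(pin('latch_pivot','top'),robot.observe()['t']); print(robot.job_done())"
```

```text
[(0.6, [476.0, -50.0, 96.0]), (0.45, [712.0, 210.0, 14.0]), (0.42, [658.0, 192.0, -4.0])] 57.8
the job is handed in; nothing more can be done
None
```

The job is handed in at 57.8 s: the gate stands open at about 1.74 rad, all six stir bars are in the dish, and the empty cup stands upright at about (540, 305) mm, clear of the dish and released.

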